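# Firmness reading on a grapefruit half

### The arm

A 6-joint arm with a two-finger parallel gripper is mounted at the origin on the work surface. World frame = base frame: x ahead of the robot, y to its left, z up, the work surface at z = 0. Lengths are in m, angles in rad, forces in N, time in s.
With the tool pointing down it reaches from about 0.3 to 0.775 m from the base axis. Payload 14.6 kg.
Tool frame: the origin (TCP) lies on the mounting face of the last link; the fingertips stand 199 mm ahead of it and the grasp point (between the pads) lies 180 mm ahead of it; z points along the fingers, y is the line along which they close (so a half turn about z gives the same grasp; the last joint's range is limited). The gripper opens to 94 mm and grips with 3 to 60 N. Pads are 16 mm wide; open, the fingers measure 119 mm over their backs; the gripper's body (75 mm by 177 mm) begins 78 mm behind the grasp point.
Start: joints at [-1.314, 0.3, 1.521, -0, 1.321, -0.067], TCP at [0.175, -0.521, 0.405] pointing down, gripper open.
Joint ranges: [-3.03, 3.03], [-0.79, 2.21], [0.23, 2.52], [-1.04, 4.18], [0, 3.07], [-2.55, 2.55]. Speed limits (rad/s): [2.22, 2.22, 2.57, 3.14, 3.14, 3.14].

### API

Orientations are given as [roll, pitch, yaw] about the fixed x, y, z axes, in that order (R = Rz(yaw) Ry(pitch) Rx(roll)).
In Python, from station import telemetry, cams, workorder, finder gives the robot as it stands.
- The arm moves only by the tool jog_arm, never from a script. Its argument "rows" is a list of rows, each an object with "gripper": the finger opening in m, from 0 to 0.094; "slide": the shift along the tool's x, y, z in m, a list of three; "spin": the turn about the tool's z in rad. In form: [{"gripper": gripper, "slide": [tx, ty, tz], "spin": spin}, ...]. A call has 1 to 8 rows; each row is the pose to reach, as a shift and turn from the pose commanded when the call began, along the tool's axes at that moment; what a row does not reach only later rows make up. A row lasts 1/10 s, in which the tool goes at most 50 mm and 8.59 degrees, less where a joint would pass 70% of its speed; a pose out of reach is approached as far as the arm can. A call with a gripper value outside its range is refused whole. The fingers move at their own pace and stop on an object; "squeeze" is the grip in N (left out, the last holds). Time passes only in rows, so rows that repeat a pose let the fingers close. It gives the time, the measured TCP pose, the force, the opening and the grip force at its end, in the units of the state.
- telemetry.get_obs(): the state, without advancing time (a new reading comes with each control period).
- cams.camera(name): name is "scene" or "side" or "wrist"; returns (picture, depth): 420x560x3 uint8, red, green, blue; 420x560 float32, m along the optical axis (not along the pixel's ray), 0 where there is no reading.
- cams.camera_info(name): a dict with "camera_matrix" (3x3 intrinsics, pixels), "R" (3x3) and "t" (3): a world point X has camera coordinates R X + t; the wrist camera has in their place "tool_from_camera" (4x4, takes a point from camera to tool coordinates, whose origin is the TCP and whose axes are the flange's). Camera axes: x right, y down, z forward; pixel columns grow to the right and rows downward; lengths in m; the calibration is good to about 2 mm. A picture is of the moment at which its call begins: read the wrist's pose just before it. camera_info takes no time and is no camera call.
- workorder.hand_in(): hands the job in; it is judged then, once.
Trained networks look in the newest picture that a camera, given by its name, has taken for a name from the list of things; names that differ only in an ending like _2 or _b are one class to them, and where a whole thing is asked for, a point or a joint stands for the part that bears it (a point fixed in the world has none). Each returns a list of dicts, best first, with "confidence" (0 to 1); they miss things now and then, are a little off and sometimes report something else, mostly with a low value. They report only what shows in the picture. A call takes as long as a camera call.
- finder.find_in(target, camera): "point" ([x, y, z] in m, in world coordinates, good to about 4 mm: the middle of the surface that is visible of it).
- finder.masks_of(target, camera): "region" (420x560 bool, what is visible of it).
The state is a dict: "time_s": time; "qpos": joint angles; "joint_vel": joint speeds; "tau": joint torques, N m; "ee_pos": TCP position; "eef_rot": TCP orientation; "force": force on the tool from outside, world axes, zero at the start; "moment": the same for the moment, N m; "grip_width": finger opening in m; "grip_force": force on a finger pad.
Only numpy, scipy, OpenCV 4.12 (cv2) and the standard library are available. Lean on these libraries where they do the work, as an engineer would, in place of code of your own. Each camera call takes 0.05 s, during which the arm holds its last target. There are 200 camera calls.

### The job

Lock the sloped sample stage where it stands by turning the red clamp knob on its track clockwise up to its stop. Then take the blue firmness gauge out of its holder and hold it square to the slope (in line with the slope's normal), pressing its tip gently onto the bull's-eye mark on top of the grapefruit half until the spring plunger is about half way in. The program finishes while the gripper is still holding the gauge there; do not push the stage along, and leave the beaker, tubes and dish alone.

Things in the scene. Friction and masses are not known exactly. Their poses are not given: they have to be found in the camera images.
- clamp (a joint): red clamp knob of the track, rad: 0 loose, grows clockwise seen from above, 1.4 at its stop (stage locked). It starts between 0 and 0.25, turns stiffly (0.08 to 0.13 N m) and stays where it is left.
- clamp_grip (a point): on the vertical axis of the clamp knob, at grip height, 49 mm above the table. The knob has an upright bar grip 42 mm long (this point's x), 14 mm thick (its y), 32 mm tall (7 mm of it above the point) on a 44 mm disc, which all turn together. It stands at the +y end of the track, 163 mm from the middle of the stage's travel.
- mark (a point): centre of the bull's-eye mark (dark blue disc, 17 mm, white 9 mm centre) on top of half a grapefruit, 94 mm above the table. z: outward normal of the slope and of the peel here, 20 degrees from vertical, leaning to the low side, roughly towards the robot; y: level, along the track. The fruit, fixed peel up on the stage's slope, is a hard dome 98 mm across, 36 mm high (curvature radius 52 mm).
- stage: aluminium sliding sample stage, 100 x 100 mm, that carries the fruit on its slope; origin in the middle of its underside, 20 mm above the table; y along the 300 mm track, x uphill. Unlocked it slides at about 0.5 N, up to 45 mm either way; locked it is held firmly.
- holder: gauge holder, fixed: black foot 90 mm across and 10 mm thick with an upright grey tube, 42 mm outside, 30 mm inside, its rim 80 mm above the table. Origin at the centre of the underside.
- gauge: firmness gauge, about 200 g, hanging tip down in the holder. Origin on its axis at the underside of the black flange (42 mm across, 6 mm thick) that rests on the holder's rim; z up its axis, away from the tip. Blue handle 36 (x) x 28 (y) mm from 6 to 86 mm above the origin, to grip; below, a steel barrel 20 mm across, 40 mm long, then the plunger. It must rise 70 mm to leave the holder.
- tip (a point): outermost point of the plunger's ball tip (ball 10 mm across), on the gauge's axis, 64 mm below the gauge's origin when the plunger is out; z along the gauge's axis, away from the tip.
- plunger (a joint): how far the spring plunger is pushed into the gauge, m: 0 out, 0.014 at its inner stop; 7 mm is half way. It takes 0.75 N to start and 0.25 N more per mm (2.5 N half way, 4.2 N at the stop).
- beaker: loose empty glass beaker, 84 mm across, 110 mm tall; bystander. Origin under its centre.
- tube_a: loose capped clear tube standing on its blue cap, 34 mm across, 113 mm tall; bystander. Origin under its centre.
- tube_b: a second tube like tube_a; bystander.
- dish: loose glass dish of peel cubes, 100 mm across, 14 mm tall; bystander. Origin under its centre.

How it is judged:
By the outcome, as a careful person would: the job done as asked, in the order asked, and still so for the second after the job is handed in, while the arm keeps its last pose, push and grip.
It also fails if it takes over 50 s, if anything falls off the work surface, if the arm or the gripper's body presses on something with over 40 N, if the wrist force passes 120 N, or if a joint passes its speed limit or range.

## Working session

There is one attempt and no reset: what is moved stays moved. The work goes in short steps, Python scripts to look and compute and a tool call to move; the robot and the scene stay as the last step left them, time stands still between calls to the robot, and variables do not carry over. Pictures are saved under pics/ and viewed, at most 13 in all, crops included, and the job is handed in when it is done.

Besides the shell and the picture viewer there is one more tool, called as a command line: name --argument value ..., lists and objects as JSON in quotes. jog_arm: Moves the arm, as the interface text tells. Its arguments: {"type":"object","properties":{"rows":{"type":"array","items":{"type":"object","properties":{"gripper":{"type":"number"},"slide":{"type":"array","items":{"type":"number"}},"spin":{"type":"number"}}}},"squeeze":{"type":"number"}},"required":["rows"]}

```bash
ls; mkdir -p pics
cat > h.py <<'E'
import numpy as np, cv2
from station import telemetry, cams, workorder, finder
from scipy.spatial.transform import Rotation as Ro
def cam(name):
    o=telemetry.get_obs(); p,d=cams.camera(name); i=cams.camera_info(name); K=np.array(i["camera_matrix"])
    if name=="wrist":
        T=np.eye(4);T[:3,:3]=Ro.from_euler('xyz',o["eef_rot"]).as_matrix();T[:3,3]=o["ee_pos"]
        M=T@np.array(i["tool_from_camera"])
    else:
        M=np.eye(4);R=np.array(i["R"]);M[:3,:3]=R.T;M[:3,3]=-R.T@np.array(i["t"])
    v,u=np.mgrid[:420,:560]
    P=np.stack([(u-K[0,2])/K[0,0]*d,(v-K[1,2])/K[1,1]*d,d],-1)@M[:3,:3].T+M[:3,3]
    P[d==0]=np.nan
    return p,d,P,K,M
def save(p,n): cv2.imwrite("pics/"+n+".png",p[...,::-1])
E
python3 - <<'E'
from h import *
ims=[]
for c in ["scene","side"]:
    p,d,P,K,M=cam(c); save(p,c+"0")
    print(c,M[:3,3].round(3))
    for t in ["clamp","mark","stage","holder","gauge","beaker","tube_a","dish"]:
        print(t,[(np.round(r["point"],3).tolist(),round(r["confidence"],2)) for r in finder.find_in(t,c)][:3])
o=telemetry.get_obs();print(o["time_s"],o["ee_pos"],o["eef_rot"],o["grip_width"],o["force"])
E
```

```text
pics
scene [ 1.168 -0.04   0.679]
clamp [([0.587, -0.028, 0.026], 0.63), ([0.745, 0.16, 0.062], 0.58)]
mark [([0.619, -0.188, 0.077], 0.94)]
stage [([0.615, -0.181, 0.074], 0.75)]
holder [([0.745, 0.162, 0.065], 0.31)]
gauge [([0.533, 0.286, 0.13], 0.58), ([0.618, -0.183, 0.078], 0.57)]
beaker []
tube_a [([0.745, 0.16, 0.064], 0.76), ([0.792, -0.011, 0.072], 0.63)]
dish [([0.433, 0.149, 0.01], 0.96)]
side [ 0.458 -0.439  0.536]
clamp [([0.577, -0.033, 0.043], 0.75)]
mark [([0.583, -0.213, 0.078], 0.66)]
stage [([0.584, -0.21, 0.075], 0.89)]
holder [([0.519, 0.278, 0.007], 0.92)]
gauge []
beaker [([0.711, 0.283, 0.077], 0.9)]
tube_a [([0.73, 0.15, 0.06], 0.63), ([0.778, -0.02, 0.062], 0.6)]
dish [([0.43, 0.143, 0.01], 0.7)]
0.9 [ 0.17497074 -0.52140683  0.40466942] [3.14156077e+00 2.60431656e-05 3.23799381e-01] 0.09402667133194793 [ 0.61708014 -0.43195143 -0.39535581]
```

```bash
ls pics
```

```text
scene0.png
side0.png
```

View pics/scene0.png

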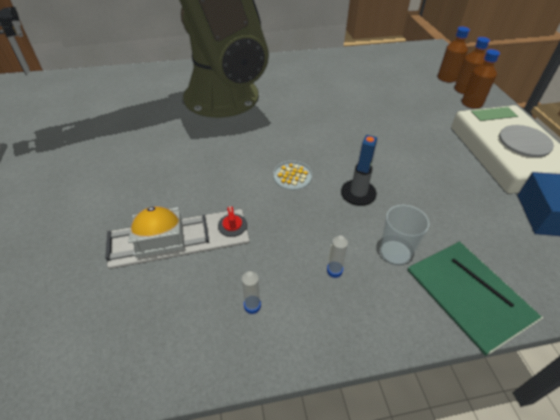

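View pics/side0.png

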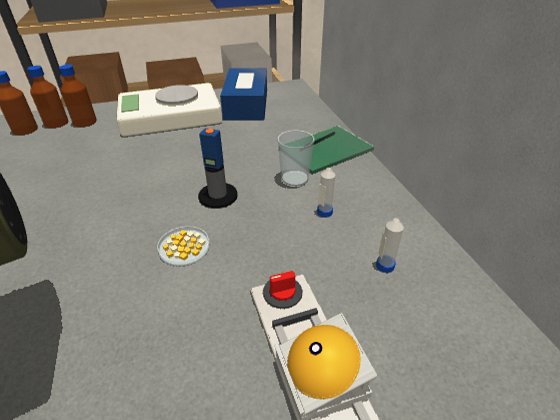

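The scene view shows the clamp at px (232,222), the fruit at (155,225) and the gauge at (366,155). The side view shows the clamp at (283,288), the mark at (316,349) and the gauge at (210,150). The networks' positions agree with this. I'm moving the wrist camera over the stage and clamp.

jog_arm --rows '[{"gripper": 0.094,"slide": [0.448,-0.315,0],"spin": 0},{"gripper": 0.094,"slide": [0.448,-0.315,0],"spin": 0},{"gripper": 0.094,"slide": [0.448,-0.315,0],"spin": 0},{"gripper": 0.094,"slide": [0.448,-0.315,0],"spin": 0},{"gripper": 0.094,"slide": [0.448,-0.315,0],"spin": 0},{"gripper": 0.094,"slide": [0.448,-0.315,0],"spin": 0},{"gripper": 0.094,"slide": [0.448,-0.315,0],"spin": 0},{"gripper": 0.094,"slide": [0.448,-0.315,0],"spin": 0}]'

```text
time_s: 1.7
ee_pos: [0.4127, -0.1973, 0.405]
eef_rot: [3.141, -0.001, 0.324]
force: [-0.1, -0.8, -0.6]
grip_width: 0.0941
grip_force: 0.0
```

```bash
cat > m1.py <<'E'
from h import *
def red(p): 
    h=cv2.cvtColor(p,cv2.COLOR_RGB2HSV); return ((h[...,0]<6)|(h[...,0]>174))&(h[...,1]>150)&(h[...,2]>60)
for c in ["wrist","side"]:
    p,d,P,K,M=cam(c); save(p,c+"1")
    m=red(p); q=P[m]; q=q[(abs(q[:,0]-.58)<.06)&(abs(q[:,1]+.03)<.06)]
    for lo,hi in [(.048,.062)]:
        s=q[(q[:,2]>lo)&(q[:,2]<hi)][:,:2]
        if len(s)>5:
            r=cv2.minAreaRect((s*1000).astype(np.float32)); w,v=np.linalg.eigh(np.cov(s.T)); print(c,len(s),np.nanmax(q[:,2]),"c",r,"axis deg",np.degrees(np.arctan2(v[1,1],v[0,1])))
    for t in ["mark","clamp"]:
        print(c,t,[(np.round(r["point"],4).tolist(),round(r["confidence"],2)) for r in finder.find_in(t,c)][:2])
    f=finder.masks_of("mark",c)
    st=finder.masks_of("stage",c)
    if f: v,u=np.nonzero(f[0]["region"]);print(u.mean(),v.mean(),len(u))
    # fruit orange sphere fit
    h=cv2.cvtColor(p,cv2.COLOR_RGB2HSV); o=(h[...,0]>8)&(h[...,0]<25)&(h[...,1]>150); Q=P[o]; Q=Q[(abs(Q[:,0]-.59)<.09)&(abs(Q[:,1]+.2)<.09)&(Q[:,2]>.05)]
    if len(Q)>50:
        from scipy.optimize import least_squares
        r=least_squares(lambda x:np.linalg.norm(Q-x,axis=1)-.052,[.6,-.2,.04],loss="soft_l1",f_scale=.002); print("sphere",r.x,np.std(r.fun),len(Q))
E
python3 m1.py
```

```text
wrist 240 0.057172107654060056 c ((567.0571899414062, -26.384296417236328), (18.440814971923828, 14.385634422302246), 3.3072104454040527) axis deg 153.2701052518931
wrist mark [([0.5714, -0.1897, 0.0792], 0.61)]
wrist clamp [([0.5684, -0.0356, 0.0329], 0.79)]
324.56961523205075 47.68871479571599 10084
sphere [ 0.5917939  -0.18573246  0.04494621] 0.0005989609235421561 7205
side 199 0.05814549941202585 c ((580.3253173828125, -29.438573837280273), (40.730857849121094, 15.262831687927246), 1.193015694618225) axis deg -176.42551718500835
side mark [([0.5837, -0.2106, 0.0756], 0.83), ([0.5195, 0.2738, 0.0093], 0.25)]
side clamp [([0.5773, -0.0352, 0.0434], 0.83)]
325.06626592242736 368.62344353799915 6987
sphere [ 0.59372113 -0.18890649  0.0454012 ] 0.0006529910516175994 2396
```

View pics/wrist1.png

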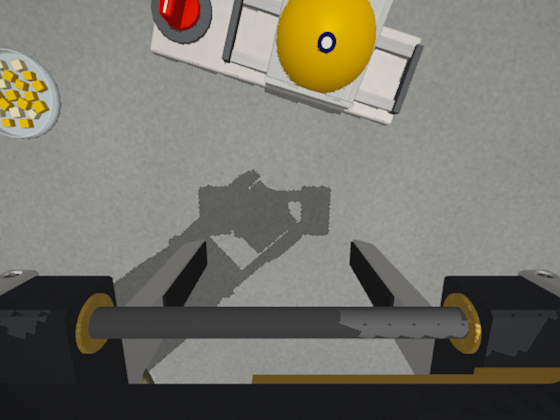

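```bash
cat > m2.py <<'E'
from h import *
for c in ["wrist","side"]:
    p,d,P,K,M=cam(c); C=np.array([.5925,-.187,.0452])
    h=cv2.cvtColor(p,cv2.COLOR_RGB2HSV)
    dk=(h[...,2]<110)&~((h[...,0]>8)&(h[...,0]<25)&(h[...,1]>150)) | ((h[...,0]>100)&(h[...,0]<140)&(h[...,1]>80))
    m=dk&(np.linalg.norm(P-C,axis=2)<.06)&(P[...,2]>.075)
    n,l,s,cc=cv2.connectedComponentsWithStats(m.astype(np.uint8)); k=1+np.argmax(s[1:,4]) ; mm=l==k
    x,y,w,hh,a=s[k]; print(c,"mark px",cc[k],a,w,hh, P[mm].mean(0))
    r=M[:3,:3]@np.array([(x+w/2-.5-K[0,2])/K[0,0],(y+hh/2-.5-K[1,2])/K[1,1],1]); r/=np.linalg.norm(r)
    o=M[:3,3]-C; b=r@o; t=-b-np.sqrt(b*b-o@o+.052**2); X=M[:3,3]+t*r; nn=(X-C)/.052
    print(" mark",X.round(4),"normal",nn.round(3),"tilt",np.degrees(np.arccos(nn[2])),"az",np.degrees(np.arctan2(nn[1],nn[0])))
    # track: white points with z 5..22mm
    w=(h[...,1]<40)&(h[...,2]>150)&(P[...,2]>.006)&(P[...,2]<.030)&(abs(P[...,0]-.59)<.1)&(P[...,1]<.03)&(P[...,1]>-.4)
    q=P[w][:,:2]; print(" track",len(q),cv2.minAreaRect((q*1000).astype(np.float32)))
E
python3 m2.py
```

```text
wrist mark px [323.62051282  39.13846154] 195 19 22 [ 0.57425283 -0.18663384  0.0944777 ]
 mark [ 0.5743 -0.1871  0.0939] normal [-0.349 -0.001  0.937] tilt 20.45536905400837 az -179.78271905916193
 track 8575 ((584.516845703125, -145.48828125), (99.9537353515625, 299.2294921875), 2.529802083969116)
side mark px [315.38356164 348.09589041] 73 13 13 [ 0.576137   -0.19001508  0.09501872]
 mark [ 0.5759 -0.1894  0.0944] normal [-0.32  -0.047  0.946] tilt 18.84381684896389 az -171.61582274267542
 track 2992 ((585.351318359375, -131.49652099609375), (99.92451477050781, 263.9403381347656), 2.495173215866089)
```

jog_arm --rows '[{"gripper": 0.094,"slide": [0.098,-0.143,0],"spin": 0.29},{"gripper": 0.094,"slide": [0.098,-0.143,0],"spin": 0.29},{"gripper": 0.094,"slide": [0.098,-0.143,0],"spin": 0.29},{"gripper": 0.094,"slide": [0.098,-0.143,0],"spin": 0.29},{"gripper": 0.094,"slide": [0.098,-0.143,0],"spin": 0.29}]'

```text
time_s: 2.8
ee_pos: [0.4599, -0.0295, 0.4047]
eef_rot: [-3.141, -0.0, 0.037]
force: [0.0, -1.2, -0.7]
grip_width: 0.0938
grip_force: 0.0
```

```bash
sed -i 's/"wrist","side"/"wrist"/; s/c+"1"/c+"2"/' m1.py m2.py; python3 m1.py; python3 m2.py
```

```text
wrist 494 0.057556790127873625 c ((579.2550659179688, -25.856271743774414), (41.89473342895508, 13.748068809509277), 2.0217292308807373) axis deg -179.48517526792747
wrist mark []
wrist clamp [([0.5805, -0.0286, 0.0299], 0.58)]
431.3613969967943 84.84992407626117 11854
sphere [ 0.59200721 -0.18570365  0.04491019] 0.0006237737473049591 7277
wrist mark px [447.56024096  96.25903614] 166 19 18 [ 0.57484895 -0.18621012  0.09449509]
 mark [ 0.5748 -0.1869  0.0941] normal [-0.341  0.002  0.94 ] tilt 19.940992281587654 az 179.63441765627863
 track 8640 ((584.8875122070312, -145.2233428955078), (99.43218994140625, 298.568115234375), 2.5460269451141357)
```

View pics/wrist2.png

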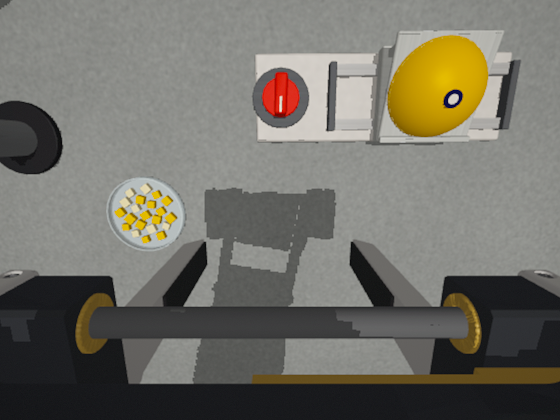

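jog_arm --rows '[{"gripper": 0.06,"slide": [0.05,0.002,0],"spin": 0},{"gripper": 0.06,"slide": [0.1,0.002,0],"spin": 0},{"gripper": 0.06,"slide": [0.12,0.002,0.03],"spin": 0},{"gripper": 0.06,"slide": [0.12,0.002,0.08],"spin": 0},{"gripper": 0.06,"slide": [0.12,0.002,0.13],"spin": 0},{"gripper": 0.06,"slide": [0.12,0.002,0.165],"spin": 0},{"gripper": 0.06,"slide": [0.12,0.002,0.176],"spin": 0},{"gripper": 0.06,"slide": [0.12,0.002,0.176],"spin": 0}]'

```text
time_s: 3.9
ee_pos: [0.5794, -0.0311, 0.228]
eef_rot: [-3.141, 0.002, 0.033]
force: [0.1, 0.2, 0.5]
grip_width: 0.0601
grip_force: 0.0
```

jog_arm --rows '[{"gripper": 0,"slide": [0,0,0],"spin": 0},{"gripper": 0,"slide": [0,0,0],"spin": 0},{"gripper": 0,"slide": [0,0,0],"spin": 0},{"gripper": 0,"slide": [0,0,0],"spin": 0},{"gripper": 0,"slide": [0,0,0],"spin": 0},{"gripper": 0,"slide": [0,0,0],"spin": 0}]' --squeeze 20

```text
time_s: 4.5
ee_pos: [0.5794, -0.0295, 0.2289]
eef_rot: [-3.139, 0.0, 0.033]
force: [-4.6, 30.4, 8.0]
grip_width: 0.0157
grip_force: 14.9
```

jog_arm --rows '[{"gripper": 0,"slide": [0,-0.001,0],"spin": 0},{"gripper": 0,"slide": [0,-0.002,0],"spin": 0},{"gripper": 0,"slide": [0,-0.002,0],"spin": 0}]'

```text
time_s: 4.8
ee_pos: [0.5793, -0.0279, 0.229]
eef_rot: [-3.141, 0.0, 0.034]
force: [-2.8, 5.7, 6.4]
grip_width: 0.0139
grip_force: 20.0
```

jog_arm --rows '[{"gripper": 0,"slide": [0,-0.0005,0],"spin": 0.1},{"gripper": 0,"slide": [0,-0.0005,0],"spin": 0.25},{"gripper": 0,"slide": [0,-0.0005,0],"spin": 0.4},{"gripper": 0,"slide": [0,-0.0005,0],"spin": 0.55},{"gripper": 0,"slide": [0,-0.0005,0],"spin": 0.7},{"gripper": 0,"slide": [0,-0.0005,0],"spin": 0.85},{"gripper": 0,"slide": [0,-0.0005,0],"spin": 1.0},{"gripper": 0,"slide": [0,-0.0005,0],"spin": 1.0}]' --squeeze 45

```text
time_s: 5.6
ee_pos: [0.5796, -0.0268, 0.229]
eef_rot: [-3.139, 0.001, -0.972]
force: [3.2, 13.3, 1.6]
grip_width: 0.0139
grip_force: 45.0
```

```bash
python3 -c "
from h import *
o=telemetry.get_obs();print(o['moment'],o['force'],o['qpos'],o['tau'],o['eef_rot'])"
```

```text
[ 2.56839054 -0.49055893 -0.09319213] [ 3.16152445 13.26604298  1.5935943 ] [-0.10963111  0.5643528   1.58571276  0.00281394  0.99009914  2.43147109] [ -7.50240415 -60.23254395 -27.89710701  -2.94707537   0.24296341
   2.54648678] [-3.13897603e+00  8.55927760e-04 -9.71846820e-01]
```

jog_arm --rows '[{"gripper": 0.05,"slide": [0,0,0],"spin": 0},{"gripper": 0.05,"slide": [0,0,0],"spin": 0},{"gripper": 0.05,"slide": [0,0,0],"spin": 0},{"gripper": 0.05,"slide": [0,0,-0.04],"spin": -0.05},{"gripper": 0.05,"slide": [0,0,-0.05],"spin": -0.2},{"gripper": 0.05,"slide": [0,0,-0.05],"spin": -0.35},{"gripper": 0.05,"slide": [0,0,-0.05],"spin": -0.5},{"gripper": 0.05,"slide": [0,0,-0.05],"spin": -0.65}]'

```text
time_s: 6.4
ee_pos: [0.5793, -0.0282, 0.2787]
eef_rot: [3.141, -0.0, -0.31]
force: [-0.5, -0.6, 0.0]
grip_width: 0.05
grip_force: 0.0
```

jog_arm --rows '[{"gripper": 0.05,"slide": [0,0,0],"spin": -0.15},{"gripper": 0.05,"slide": [0,0,0],"spin": -0.3},{"gripper": 0.05,"slide": [0,0,0],"spin": -0.45},{"gripper": 0.05,"slide": [0,0,0],"spin": -0.6},{"gripper": 0.05,"slide": [0,0,0],"spin": -0.75},{"gripper": 0.05,"slide": [0,0,0],"spin": -0.9},{"gripper": 0.05,"slide": [0,0,0],"spin": -1.05},{"gripper": 0.05,"slide": [0,0,0],"spin": -1.2}]'

```text
time_s: 7.2
ee_pos: [0.5793, -0.0281, 0.2785]
eef_rot: [-3.142, 0.0, 0.89]
force: [-0.2, -0.3, -0.1]
grip_width: 0.0498
grip_force: 0.0
```

jog_arm --rows '[{"gripper": 0.05,"slide": [0,0,0],"spin": -0.15},{"gripper": 0.05,"slide": [0,0,0],"spin": -0.3},{"gripper": 0.05,"slide": [0,0,0],"spin": -0.45},{"gripper": 0.05,"slide": [0,0,0],"spin": -0.6},{"gripper": 0.05,"slide": [0,0,0],"spin": -0.75},{"gripper": 0.05,"slide": [0,0,0],"spin": -0.9},{"gripper": 0.05,"slide": [0,0,0],"spin": -1.05},{"gripper": 0.05,"slide": [0,0,0],"spin": -1.2}]'

```text
time_s: 8.0
ee_pos: [0.5793, -0.0282, 0.2785]
eef_rot: [-3.141, 0.0, 2.09]
force: [0.9, -0.6, -0.1]
grip_width: 0.0502
grip_force: 0.0
```

jog_arm --rows '[{"gripper": 0.05,"slide": [0.0015,0.0014,0.03],"spin": -0.08},{"gripper": 0.05,"slide": [0.0015,0.0014,0.05],"spin": -0.08},{"gripper": 0.05,"slide": [0.0015,0.0014,0.05],"spin": -0.08},{"gripper": 0,"slide": [0.0015,0.0014,0.05],"spin": -0.08},{"gripper": 0,"slide": [0.0015,0.0014,0.05],"spin": -0.08},{"gripper": 0,"slide": [0.0015,0.0014,0.05],"spin": -0.08},{"gripper": 0,"slide": [0.0015,0.0014,0.05],"spin": -0.08},{"gripper": 0,"slide": [0.0015,0.0014,0.05],"spin": -0.08}]'

```text
time_s: 8.8
ee_pos: [0.5798, -0.0259, 0.2291]
eef_rot: [3.141, 0.0, 2.164]
force: [-1.5, -0.2, 3.7]
grip_width: 0.0137
grip_force: 43.9
```

```bash
python3 -c "
from h import *
o=telemetry.get_obs();print(o['moment'],o['force'],o['qpos'],o['eef_rot'])"
```

```text
[-0.17521427  0.03576264  0.16929986] [-1.48366123 -0.20440261  3.66020074] [-1.07752179e-01  5.64624343e-01  1.58499421e+00 -3.31386129e-05
  9.91367675e-01 -7.00708289e-01] [3.14114700e+00 4.12203526e-04 2.16377048e+00]
```

jog_arm --rows '[{"gripper": 0,"slide": [0,0,0],"spin": 0.1},{"gripper": 0,"slide": [0,0,0],"spin": 0.2},{"gripper": 0,"slide": [0,0,0],"spin": 0.3},{"gripper": 0,"slide": [0,0,0],"spin": 0.3}]'

```text
time_s: 9.2
ee_pos: [0.5801, -0.0258, 0.2291]
eef_rot: [3.14, 0.0, 1.862]
force: [4.7, 2.3, 1.1]
grip_width: 0.0137
grip_force: 45.0
```

```bash
python3 -c "
from h import *
o=telemetry.get_obs();print(o['moment'],o['eef_rot'])"
```

```text
[ 0.38631375 -0.92033842 -0.08452492] [3.13988718e+00 3.41208718e-04 1.86212898e+00]
```

jog_arm --rows '[{"gripper": 0,"slide": [0,0,0],"spin": 0.04},{"gripper": 0,"slide": [0,0,0],"spin": 0.08},{"gripper": 0,"slide": [0,0,0],"spin": 0.08}]'

```text
time_s: 9.5
ee_pos: [0.5802, -0.0257, 0.2291]
eef_rot: [3.139, 0.0, 1.786]
force: [6.1, 2.0, 0.6]
grip_width: 0.0138
grip_force: 45.0
```

```bash
python3 -c "
from h import *
o=telemetry.get_obs();print(o['moment'],o['eef_rot'])"
```

```text
[ 0.46261438 -1.04163417 -0.05920272] [3.13945699e+00 2.85108638e-04 1.78581363e+00]
```

jog_arm --rows '[{"gripper": 0,"slide": [0,0,0],"spin": 0.04},{"gripper": 0,"slide": [0,0,0],"spin": 0.04}]'

```text
time_s: 9.7
ee_pos: [0.5802, -0.0257, 0.2291]
eef_rot: [3.14, 0.001, 1.747]
force: [4.8, 1.7, 0.2]
grip_width: 0.0139
grip_force: 45.6
```

```bash
python3 -c "
from h import *
o=telemetry.get_obs();print(o['moment'],o['eef_rot'])"
```

```text
[ 0.36217895 -1.08163798  0.67802758] [3.13961118e+00 5.01613583e-04 1.74699472e+00]
```

jog_arm --rows '[{"gripper": 0,"slide": [0,0,0],"spin": 0.04},{"gripper": 0,"slide": [0,0,0],"spin": 0.04}]'

```text
time_s: 9.9
ee_pos: [0.5802, -0.0257, 0.2291]
eef_rot: [3.14, 0.001, 1.707]
force: [4.8, 1.9, 0.5]
grip_width: 0.0141
grip_force: 47.5
```

```bash
python3 -c "
from h import *
o=telemetry.get_obs();print(o['moment'],o['eef_rot'])"
```

```text
[ 0.34036458 -1.0595372   1.02950729] [3.13958781e+00 6.15916505e-04 1.70746946e+00]
```

jog_arm --rows '[{"gripper": 0.06,"slide": [0,0,0],"spin": 0},{"gripper": 0.06,"slide": [0,0,0],"spin": 0},{"gripper": 0.06,"slide": [0,0,0],"spin": 0},{"gripper": 0.06,"slide": [0,0,-0.05],"spin": 0},{"gripper": 0.06,"slide": [0,0,-0.1],"spin": 0},{"gripper": 0.06,"slide": [0,0,-0.15],"spin": 0},{"gripper": 0.06,"slide": [0.05,-0.005,-0.19],"spin": 0},{"gripper": 0.06,"slide": [0.1,-0.01,-0.19],"spin": 0}]'

```text
time_s: 10.7
ee_pos: [0.5591, 0.06, 0.421]
eef_rot: [3.136, 0.001, 1.702]
force: [0.4, 1.5, -0.4]
grip_width: 0.0599
grip_force: 0.0
```

jog_arm --rows '[{"gripper": 0.06,"slide": [0.05,-0.006,0],"spin": 0},{"gripper": 0.06,"slide": [0.1,-0.012,0],"spin": 0},{"gripper": 0.06,"slide": [0.105,-0.012,0],"spin": 0},{"gripper": 0.06,"slide": [0.105,-0.012,0],"spin": 0}]'

```text
time_s: 11.1
ee_pos: [0.5332, 0.1638, 0.4169]
eef_rot: [-3.141, 0.0, 1.707]
force: [-0.1, -1.2, -1.0]
grip_width: 0.0599
grip_force: 0.0
```

```bash
cat > m3.py <<'E'
from h import *
for c in ["wrist","side"]:
    p,d,P,K,M=cam(c); save(p,c+"3")
    h=cv2.cvtColor(p,cv2.COLOR_RGB2HSV)
    near=(np.hypot(P[...,0]-.525,P[...,1]-.283)<.08)
    b=near&(P[...,2]>.158)&(P[...,2]<.18); q=P[b]
    print(c,"top",len(q), cv2.minAreaRect((q[:,:2]*1000).astype(np.float32)) if len(q)>5 else "", q[:,2].mean() if len(q) else "")
    for lo in range(85,170,15):
        q=P[near&(P[...,2]>lo/1000)&(P[...,2]<(lo+15)/1000)]
        if len(q): print(lo,len(q),q.mean(0).round(4), q.min(0).round(4),q.max(0).round(4))
    f=near&(P[...,2]>.004)&(P[...,2]<.016)&(h[...,2]<60); q=P[f]
    if len(q): print("foot",len(q),cv2.minEnclosingCircle((q[:,:2]*1000).astype(np.float32)))
E
python3 m3.py
```

```text
wrist top 2124 ((521.199462890625, 295.3380126953125), (28.304553985595703, 36.178802490234375), 55.24565124511719) 0.16558423173599118
85 201 [0.5182 0.2825 0.088 ] [0.5001 0.2746 0.085 ] [0.5415 0.2935 0.0998]
100 133 [0.5179 0.2834 0.1082] [0.4997 0.2748 0.1   ] [0.5416 0.2943 0.1148]
115 120 [0.5199 0.2835 0.1231] [0.5003 0.2748 0.1151] [0.5419 0.2939 0.1296]
130 153 [0.5193 0.2835 0.1379] [0.4998 0.2748 0.13  ] [0.5419 0.2941 0.1449]
145 183 [0.5199 0.2835 0.153 ] [0.5001 0.2748 0.1451] [0.5422 0.2942 0.1597]
160 2089 [0.5211 0.2947 0.1657] [0.5003 0.2748 0.1601] [0.5422 0.3154 0.17  ]
foot 253 ((521.4850463867188, 295.25433349609375), 43.93925476074219)
side top 117 ((525.0548095703125, 287.757080078125), (28.50523567199707, 29.016845703125), 63.791175842285156) 0.1645655605103292
85 127 [0.5206 0.2803 0.0917] [0.5012 0.271  0.085 ] [0.5421 0.2929 0.0998]
100 129 [0.521  0.281  0.1075] [0.5011 0.2707 0.1   ] [0.5434 0.2937 0.1149]
115 125 [0.5215 0.2812 0.1226] [0.5011 0.2713 0.1152] [0.5435 0.2923 0.1299]
130 130 [0.5215 0.2811 0.1373] [0.5014 0.2703 0.13  ] [0.5437 0.2919 0.1448]
145 94 [0.5268 0.2792 0.1521] [0.5013 0.2712 0.145 ] [0.5437 0.2926 0.1599]
160 104 [0.5276 0.2851 0.1652] [0.5159 0.2705 0.1603] [0.5428 0.307  0.169 ]
foot 514 ((523.4807739257812, 290.7310791015625), 45.39946365356445)
```

View pics/wrist3.png

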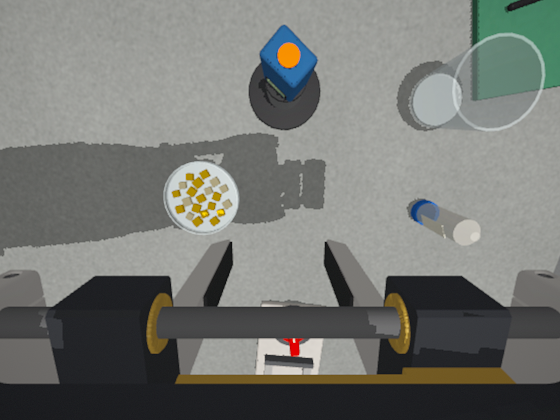

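jog_arm --rows '[{"gripper": 0.07,"slide": [0.045,0.002,0],"spin": -0.14},{"gripper": 0.07,"slide": [0.09,0.004,0],"spin": -0.28},{"gripper": 0.07,"slide": [0.1317,0.0057,0],"spin": -0.42},{"gripper": 0.07,"slide": [0.1317,0.0057,0],"spin": -0.56},{"gripper": 0.07,"slide": [0.1317,0.0057,0],"spin": -0.7},{"gripper": 0.07,"slide": [0.1317,0.0057,0],"spin": -0.828},{"gripper": 0.07,"slide": [0.1317,0.0057,0.02],"spin": -0.828},{"gripper": 0.07,"slide": [0.1317,0.0057,0.05],"spin": -0.828}]'

```text
time_s: 12.0
ee_pos: [0.5227, 0.2925, 0.3677]
eef_rot: [3.139, 0.002, 2.53]
force: [0.6, 0.5, -0.1]
grip_width: 0.0698
grip_force: 0.0
```

jog_arm --rows '[{"gripper": 0.07,"slide": [0,0,0.03],"spin": 0},{"gripper": 0.07,"slide": [0,0,0.055],"spin": 0},{"gripper": 0.07,"slide": [0,0,0.067],"spin": 0},{"gripper": 0.07,"slide": [0,0,0.067],"spin": 0}]'

```text
time_s: 12.4
ee_pos: [0.5222, 0.2931, 0.2986]
eef_rot: [-3.139, -0.001, 2.53]
force: [1.5, -0.2, -0.3]
grip_width: 0.07
grip_force: 0.0
```

jog_arm --rows '[{"gripper": 0,"slide": [0,0,0],"spin": 0},{"gripper": 0,"slide": [0,0,0],"spin": 0},{"gripper": 0,"slide": [0,0,0],"spin": 0},{"gripper": 0,"slide": [0,0,0],"spin": 0},{"gripper": 0,"slide": [0,0,0],"spin": 0},{"gripper": 0,"slide": [0,0,0],"spin": 0}]' --squeeze 10

```text
time_s: 13.0
ee_pos: [0.5217, 0.2941, 0.3002]
eef_rot: [3.141, 0.0, 2.532]
force: [0.6, 0.4, 2.9]
grip_width: 0.0279
grip_force: 10.0
```

jog_arm --rows '[{"gripper": 0,"slide": [0,0,-0.01],"spin": 0},{"gripper": 0,"slide": [0,0,-0.02],"spin": 0},{"gripper": 0,"slide": [0,0,-0.03],"spin": 0},{"gripper": 0,"slide": [0,0,-0.03],"spin": 0}]' --squeeze 15

```text
time_s: 13.4
ee_pos: [0.5219, 0.2942, 0.332]
eef_rot: [3.139, 0.001, 2.532]
force: [0.1, -0.8, -2.1]
grip_width: 0.0279
grip_force: 15.0
```

jog_arm --rows '[{"gripper": 0,"slide": [0,0,0],"spin": 0},{"gripper": 0,"slide": [0.005,0,0],"spin": 0},{"gripper": 0,"slide": [0.009,0,0],"spin": 0},{"gripper": 0,"slide": [0.012,0,0],"spin": 0},{"gripper": 0,"slide": [0.015,0,0],"spin": 0},{"gripper": 0,"slide": [0.015,0,0],"spin": 0}]' --squeeze 6

```text
time_s: 14.0
ee_pos: [0.5091, 0.303, 0.3299]
eef_rot: [-3.141, -0.0, 2.532]
force: [-0.8, -0.2, -2.6]
grip_width: 0.0279
grip_force: 6.0
```

```bash
cat > m4.py <<'E'
from h import *
import sys
o=telemetry.get_obs(); print(np.round(o["force"],2),np.round(o["moment"],3))
T=Ro.from_euler('xyz',o["eef_rot"]).as_matrix(); e=np.array(o["ee_pos"])
for c in sys.argv[2:]:
    p,d,P,K,M=cam(c); save(p,c+sys.argv[1])
    h=cv2.cvtColor(p,cv2.COLOR_RGB2HSV)
    blue=(h[...,0]>100)&(h[...,0]<118)&(h[...,1]>120)
    L=(P-e)@T  # tool coords
    m=blue&(abs(L[...,0])<.06)&(abs(L[...,1])<.03)&(L[...,2]>.1)&(L[...,2]<.26)
    q=L[m]; print(c,len(q))
    # plane groups by local normals via RANSAC: report top planes in tool frame
    rng=np.random.default_rng(0); Q=q
    for k in range(3):
        if len(Q)<40: break
        best=None
        for i in range(800):
            a=Q[rng.choice(len(Q),3,replace=False)]; n=np.cross(a[1]-a[0],a[2]-a[0]); s=np.linalg.norm(n)
            if s<1e-5: continue
            n/=s; inl=abs((Q-a[0])@n)<.0012
            if best is None or inl.sum()>best.sum(): best=inl
        I=Q[best]; n=np.linalg.svd(I-I.mean(0))[2][2]
        print(" plane",best.sum(),"n",n.round(3),"c",I.mean(0).round(4),"ang xz deg",np.degrees(np.arctan2(n[0],n[2])).round(2), np.degrees(np.arctan2(n[2],n[0])).round(2)); Q=Q[~best]
E
python3 m4.py 4 side wrist scene
```

```text
[-0.84 -0.2  -2.56] [ 0.003 -0.1    0.009]
side 425
 plane 227 n [-0.995 -0.006 -0.103] c [-0.0216 -0.004   0.1707] ang xz deg -95.92 -174.08
 plane 116 n [-0.013  1.     0.008] c [-0.0135 -0.0151  0.1798] ang xz deg -57.8 147.8
 plane 30 n [-0.954 -0.244 -0.174] c [-0.0184 -0.0091  0.1642] ang xz deg -100.32 -169.68
wrist 3730
 plane 1947 n [ 0.996 -0.002  0.094] c [0.0168 0.0003 0.1643] ang xz deg 84.61 5.39
 plane 1553 n [ 0.095 -0.004 -0.995] c [0.0108 0.0002 0.1362] ang xz deg 174.55 -84.55
 plane 135 n [ 0.106 -0.005 -0.994] c [0.009  0.0052 0.1378] ang xz deg 173.92 -83.92
scene 370
 plane 214 n [-0.995  0.037 -0.093] c [-0.0199 -0.0003  0.1717] ang xz deg -95.33 -174.67
 plane 79 n [-0.995  0.027 -0.096] c [-0.0214  0.0015  0.1669] ang xz deg -95.49 -174.51
 plane 65 n [-0.995  0.021 -0.102] c [-0.018  -0.0012  0.171 ] ang xz deg -95.88 -174.12
```

jog_arm --rows '[{"gripper": 0,"slide": [0.004,0,0],"spin": 0},{"gripper": 0,"slide": [0.008,0,0],"spin": 0},{"gripper": 0,"slide": [0.012,0,0],"spin": 0},{"gripper": 0,"slide": [0.0155,0,0],"spin": 0},{"gripper": 0,"slide": [0.0155,0,0],"spin": 0}]'

```text
time_s: 14.65
ee_pos: [0.4963, 0.3119, 0.3299]
eef_rot: [-3.141, -0.0, 2.532]
force: [0.9, -0.8, -2.4]
grip_width: 0.0283
grip_force: 6.0
```

```bash
python3 m4.py 5 side wrist
```

```text
[ 0.93 -0.77 -2.37] [-0.079 -0.054 -0.024]
side 477
 plane 239 n [-0.972 -0.013 -0.236] c [-0.0256 -0.0038  0.1701] ang xz deg -103.66 -166.34
 plane 138 n [0.043 0.999 0.013] c [-0.0179 -0.0152  0.1771] ang xz deg 73.87 16.13
 plane 34 n [ 0.95  -0.132  0.282] c [-0.0233 -0.0006  0.1612] ang xz deg 73.46 16.54
wrist 2855
 plane 1755 n [ 0.256  0.004 -0.967] c [0.0126 0.0004 0.1391] ang xz deg 165.16 -75.16
 plane 860 n [0.97  0.004 0.243] c [0.0134 0.0005 0.1694] ang xz deg 75.92 14.08
 plane 125 n [ 0.214  0.01  -0.977] c [0.0097 0.0013 0.1405] ang xz deg 167.63 -77.63
```

jog_arm --rows '[{"gripper": 0,"slide": [0,0,-0.005],"spin": 0},{"gripper": 0,"slide": [0.004,0,-0.005],"spin": 0},{"gripper": 0,"slide": [0.008,0,-0.005],"spin": 0},{"gripper": 0,"slide": [0.01,0,-0.005],"spin": 0},{"gripper": 0,"slide": [0.01,0,-0.005],"spin": 0}]'

```text
time_s: 15.25
ee_pos: [0.4883, 0.3175, 0.3349]
eef_rot: [-3.142, -0.0, 2.532]
force: [0.6, 0.1, -0.9]
grip_width: 0.0284
grip_force: 6.0
```

```bash
python3 m4.py 6 side wrist
```

```text
[ 0.65  0.13 -0.91] [-0.014 -0.272 -0.024]
side 504
 plane 255 n [-0.95  -0.006 -0.313] c [-0.027  -0.0033  0.1679] ang xz deg -108.24 -161.76
 plane 146 n [-0.02   1.     0.003] c [-0.019  -0.015   0.1769] ang xz deg -81.08 171.08
 plane 42 n [0.952 0.03  0.304] c [-0.0241 -0.0072  0.1653] ang xz deg 72.3 17.7
wrist 2404
 plane 1744 n [-0.321 -0.006  0.947] c [0.0129 0.0004 0.1405] ang xz deg -18.72 108.72
 plane 445 n [-0.95  -0.008 -0.311] c [0.0127 0.0006 0.1676] ang xz deg -108.12 -161.88
 plane 125 n [-0.301 -0.021  0.953] c [0.0091 0.0011 0.1412] ang xz deg -17.51 107.51
```

jog_arm --rows '[{"gripper": 0,"slide": [0.0015,0,0],"spin": 0},{"gripper": 0,"slide": [0.003,0,0],"spin": 0},{"gripper": 0,"slide": [0.003,0,0],"spin": 0}]'

```text
time_s: 15.65
ee_pos: [0.486, 0.3191, 0.3349]
eef_rot: [-3.141, 0.0, 2.532]
force: [0.6, -1.0, -2.2]
grip_width: 0.0281
grip_force: 6.0
```

```bash
python3 m4.py 7 side wrist
```

```text
[ 0.56 -0.96 -2.19] [-0.213 -0.333  0.07 ]
side 510
 plane 254 n [-0.942 -0.004 -0.336] c [-0.0277 -0.0036  0.1683] ang xz deg -109.65 -160.35
 plane 146 n [0.02  1.    0.004] c [-0.0199 -0.0154  0.1769] ang xz deg 79.38 10.62
 plane 37 n [0.011 1.    0.006] c [-0.019  -0.0136  0.1715] ang xz deg 59.45 30.55
wrist 2283
 plane 1732 n [ 0.34   0.001 -0.94 ] c [0.0129 0.0003 0.1408] ang xz deg 160.1 -70.1
 plane 324 n [-0.943 -0.008 -0.332] c [0.0128 0.0006 0.1665] ang xz deg -109.37 -160.63
 plane 152 n [-0.308 -0.015  0.951] c [0.0099 0.0022 0.1417] ang xz deg -17.97 107.97
```

jog_arm --rows '[{"gripper": 0,"slide": [0,0,0],"spin": 0},{"gripper": 0,"slide": [0,0,0],"spin": 0},{"gripper": 0,"slide": [0,0,-0.03],"spin": 0},{"gripper": 0,"slide": [0,0,-0.06],"spin": 0},{"gripper": 0,"slide": [0,0,-0.1],"spin": 0},{"gripper": 0,"slide": [0,0,-0.1],"spin": 0},{"gripper": 0,"slide": [0,0,-0.1],"spin": 0}]' --squeeze 50

```text
time_s: 16.45
ee_pos: [0.4859, 0.319, 0.4352]
eef_rot: [3.141, 0.0, 2.532]
force: [0.1, -0.6, -2.6]
grip_width: 0.0277
grip_force: 50.0
```

```bash
python3 m4.py 8 side wrist
```

```text
[ 0.14 -0.55 -2.61] [-0.    -0.095  0.023]
side 631
 plane 303 n [ 0.942 -0.01   0.335] c [-0.0276 -0.0032  0.1675] ang xz deg 70.43 19.57
 plane 194 n [ 0.002 -1.     0.004] c [-0.0201 -0.0149  0.1778] ang xz deg 25.37 64.63
 plane 54 n [-0.915 -0.205 -0.347] c [-0.0257 -0.0091  0.1671] ang xz deg -110.78 -159.22
wrist 2278
 plane 1732 n [ 0.346  0.013 -0.938] c [1.300e-02 1.000e-04 1.421e-01] ang xz deg 159.76 -69.76
 plane 297 n [-0.943 -0.011 -0.332] c [0.0127 0.0004 0.1686] ang xz deg -109.37 -160.63
 plane 150 n [ 0.317 -0.125 -0.94 ] c [ 0.0126 -0.0009  0.1417] ang xz deg 161.35 -71.35
```

View pics/wrist8.png

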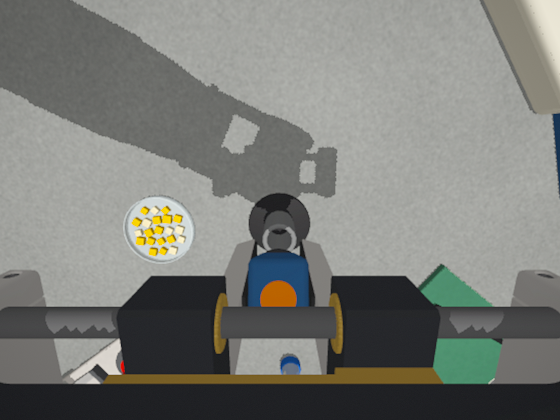

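View pics/side8.png

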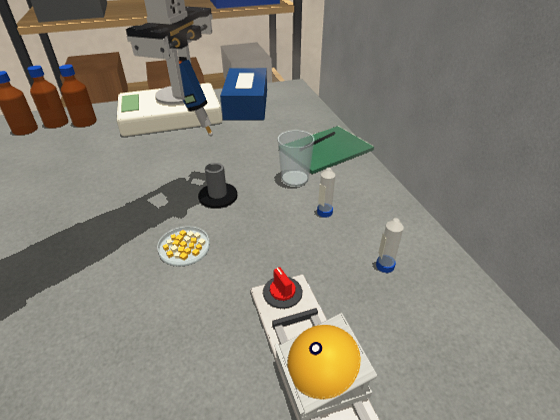

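jog_arm --rows '[{"gripper": 0,"slide": [-0.02,-0.025,0],"spin": -0.08},{"gripper": 0,"slide": [-0.045,-0.056,0],"spin": -0.16},{"gripper": 0,"slide": [-0.07,-0.087,0],"spin": -0.24},{"gripper": 0,"slide": [-0.095,-0.118,0],"spin": -0.33},{"gripper": 0,"slide": [-0.12,-0.149,0],"spin": -0.42},{"gripper": 0,"slide": [-0.145,-0.18,0],"spin": -0.51},{"gripper": 0,"slide": [-0.17,-0.211,0],"spin": -0.59},{"gripper": 0,"slide": [-0.19,-0.237,0],"spin": -0.653}]'

```text
time_s: 17.35
ee_pos: [0.506, 0.014, 0.4336]
eef_rot: [3.141, -0.002, -3.096]
force: [0.3, 0.5, -2.1]
grip_width: 0.0278
grip_force: 50.0
```

jog_arm --rows '[{"gripper": 0,"slide": [0,0,0],"spin": 0}]'

```text
time_s: 17.45
ee_pos: [0.5062, 0.0129, 0.4335]
eef_rot: [-3.141, -0.002, -3.1]
force: [-0.1, 0.0, -2.2]
grip_width: 0.0276
grip_force: 50.0
```

jog_arm --rows '[{"gripper": 0,"slide": [-0.001,-0.03,0],"spin": 0},{"gripper": 0,"slide": [-0.002,-0.07,0],"spin": 0},{"gripper": 0,"slide": [-0.003,-0.11,0],"spin": 0},{"gripper": 0,"slide": [-0.004,-0.15,0],"spin": 0},{"gripper": 0,"slide": [-0.005,-0.185,0],"spin": 0},{"gripper": 0,"slide": [-0.0054,-0.202,0.01],"spin": 0},{"gripper": 0,"slide": [-0.0054,-0.202,0.02],"spin": 0},{"gripper": 0,"slide": [-0.0054,-0.202,0.02],"spin": 0}]'

```text
time_s: 18.25
ee_pos: [0.5202, -0.1847, 0.4123]
eef_rot: [3.139, -0.004, -3.098]
force: [-0.2, 0.9, -2.1]
grip_width: 0.0277
grip_force: 50.0
```

```bash
python3 m4.py 9 side wrist; python3 m4.py 10 scene
python3 - <<'E'
import cv2,numpy as np
a=cv2.imread("pics/side9.png");b=cv2.imread("pics/scene10.png")
A=cv2.resize(a[200:420,180:460],None,fx=2.5,fy=2.5,interpolation=cv2.INTER_CUBIC)
cv2.imwrite("pics/c9.png",A)
E
python3 -c "
from h import *
o=telemetry.get_obs();print(o['ee_pos'],o['eef_rot'])"
```

```text
[-0.16  0.94 -2.08] [ 0.064 -0.086 -0.001]
side 156
 plane 148 n [-0.025 -0.999  0.048] c [-0.0239 -0.015   0.2052] ang xz deg -27.74 117.74
wrist 2278
 plane 1760 n [ 0.344  0.004 -0.939] c [0.0119 0.0017 0.1396] ang xz deg 159.86 -69.86
 plane 316 n [0.943 0.    0.333] c [0.0116 0.0018 0.166 ] ang xz deg 70.54 19.46
 plane 121 n [-0.344 -0.015  0.939] c [0.0082 0.0022 0.1401] ang xz deg -20.11 110.11
[-0.13  0.16 -2.09] [ 0.06  -0.072 -0.016]
scene 639
 plane 405 n [-0.94  -0.008 -0.341] c [-0.0263  0.0009  0.1678] ang xz deg -109.97 -160.03
 plane 155 n [0.942 0.004 0.337] c [-0.0266  0.0004  0.1631] ang xz deg 70.33 19.67
 plane 68 n [-0.94  -0.005 -0.34 ] c [-0.0264  0.0017  0.1738] ang xz deg -109.89 -160.11
[ 0.52041853 -0.18438344  0.41499708] [ 3.14136239e+00 -3.60427469e-05 -3.09697637e+00]
```

View pics/c9.png

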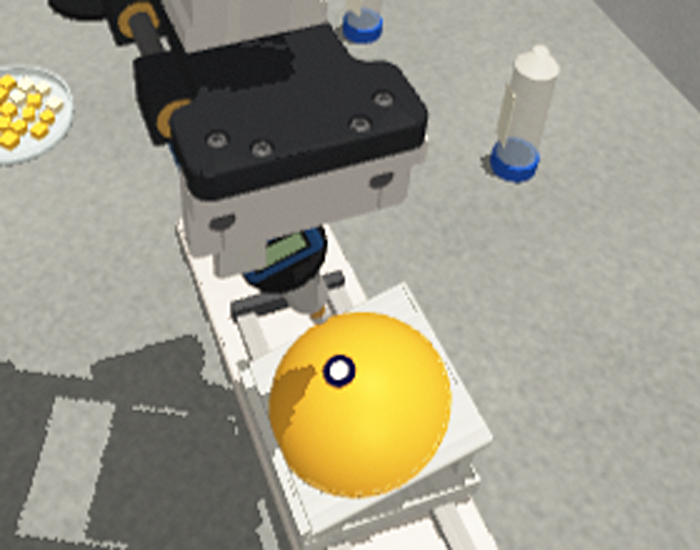

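```bash
cat > m5.py <<'E'
from h import *
import sys
tip=np.array([-.0479,0,.2796]); mark=np.array([.575,-.1865,.094]); u=np.array([.340,0,-.940])
o=telemetry.get_obs(); e=np.array(o["ee_pos"]); R=Ro.from_euler('xyz',o["eef_rot"]).as_matrix()
W=e+R@tip; n=R@u; print("tip",W.round(4),"axis",n.round(4)," tip-mark",(W-mark).round(4), "F",np.round(o["force"],2))
for c in ["side","scene"]:
    i=cams.camera_info(c);K=np.array(i["camera_matrix"])
    f=lambda X:(lambda y:(y[:2]/y[2]).round(1))(K@(np.array(i["R"])@X+np.array(i["t"])))
    print(c,"tip",f(W),"tip+1mm x,y,z",[f(W+.01*a)-f(W) for a in np.eye(3)],"barrel end",f(W+.024*n),"mark",f(mark))
    p,d,P,K,M=cam(c); save(p,c+"11")
    u0,v0=f(W).astype(int); s=p[max(0,v0-40):v0+40,u0-50:u0+50]
    cv2.imwrite(f"pics/z{c}.png",cv2.resize(s[...,::-1],None,fx=5,fy=5,interpolation=cv2.INTER_CUBIC)); print("origin",u0-50,v0-40)
a=cv2.imread("pics/zside.png");b=cv2.imread("pics/zscene.png");cv2.imwrite("pics/z.png",np.vstack([a[:300],b[:300]])[:600]) if False else cv2.imwrite("pics/z.png",cv2.resize(np.hstack([a,b]),(800,320)))
E
python3 m5.py
```

```text
tip [ 0.5683 -0.1822  0.1354] axis [-0.3396 -0.0154  0.94  ]  tip-mark [-0.0067  0.0043  0.0414] F [-0.07  0.21 -1.17]
side tip [308.7 325.5] tip+1mm x,y,z [array([ 7.8, -2. ]), array([-2.8, -6.7]), array([ 0.3, -5. ])] barrel end [303. 316.] mark [313.5 346.3]
origin 258 285
scene tip [149.8 192. ] tip+1mm x,y,z [array([-0.2,  3.4]), array([ 5.1, -0.7]), array([-1.2, -3.7])] barrel end [147.  180.9] mark [152.3 208.9]
origin 99 152
```

View pics/z.png

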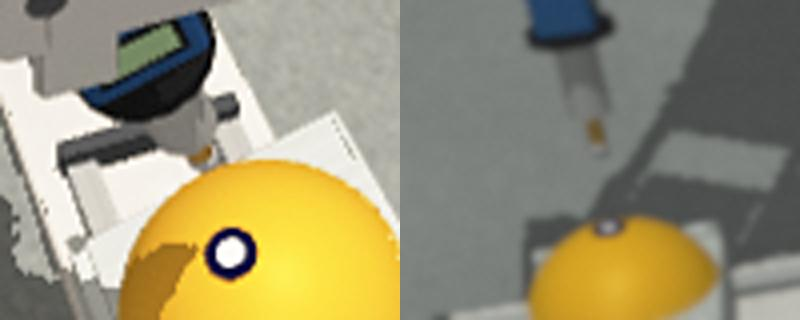

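jog_arm --rows '[{"gripper": 0,"slide": [-0.0042,-0.0065,0.008],"spin": 0},{"gripper": 0,"slide": [-0.0042,-0.0065,0.018],"spin": 0},{"gripper": 0,"slide": [-0.0042,-0.0065,0.027],"spin": 0},{"gripper": 0,"slide": [-0.0042,-0.0065,0.032],"spin": 0},{"gripper": 0,"slide": [-0.0042,-0.0065,0.032],"spin": 0},{"gripper": 0,"slide": [-0.0042,-0.0065,0.032],"spin": 0}]'

```text
time_s: 19.1
ee_pos: [0.5247, -0.192, 0.383]
eef_rot: [-3.142, 0.0, -3.098]
force: [-0.5, -0.0, -1.7]
grip_width: 0.0274
grip_force: 50.0
```

```bash
python3 m5.py
```

```text
tip [ 0.5726 -0.1899  0.1035] axis [-0.3398 -0.0146  0.94  ]  tip-mark [-0.0024 -0.0034  0.0095] F [-0.52 -0.02 -1.68]
side tip [313. 345.] tip+1mm x,y,z [array([ 7.6, -2.1]), array([-2.7, -6.8]), array([ 0.4, -4.6])] barrel end [307.7 336.4] mark [313.5 346.3]
origin 263 305
scene tip [149.5 205.1] tip+1mm x,y,z [array([-0.1,  3.5]), array([ 5. , -0.7]), array([-1.1, -3.4])] barrel end [146.8 194.5] mark [152.3 208.9]
origin 99 165
```

View pics/z.png

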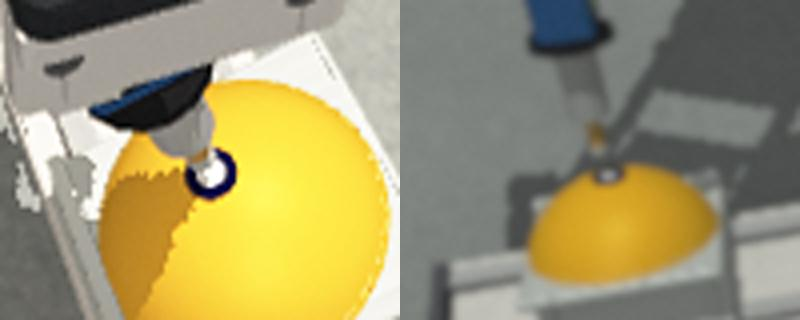

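jog_arm --rows '[{"gripper": 0,"slide": [0,0.0012,0],"spin": 0},{"gripper": 0,"slide": [-0.001,0.0012,0.0028],"spin": 0},{"gripper": 0,"slide": [-0.002,0.0012,0.0056],"spin": 0},{"gripper": 0,"slide": [-0.002,0.0012,0.0056],"spin": 0},{"gripper": 0,"slide": [-0.002,0.0012,0.0056],"spin": 0}]'

```text
time_s: 19.7
ee_pos: [0.5267, -0.1907, 0.3772]
eef_rot: [3.141, -0.0, -3.098]
force: [1.0, 0.5, -2.1]
grip_width: 0.0279
grip_force: 50.0
```

```bash
cat > f.py <<'E'
from h import *
F=[];E=[]
for k in range(14):
    cams.camera("side"); o=telemetry.get_obs(); F.append(o["force"]);E.append(o["ee_pos"])
F=np.array(F);R=Ro.from_euler('xyz',o["eef_rot"]).as_matrix();n=R@[.34,0,-.94]
e=np.mean(E,0);print("F",F.mean(0).round(2),"sd",F.std(0).round(2),"Fn",(F@n).mean().round(2),"tip",(e+R@[-.0479,0,.2796]).round(4),"along n",round(float((e+R@[-.0479,0,.2796]-[.575,-.1865,.094])@n)*1000,2),o["time_s"])
E
python3 f.py
```

```text
F [-0.22  0.18 -2.09] sd [0.48 0.56 0.41] Fn -1.89 tip [ 0.5745 -0.1886  0.0978] along n 3.75 20.4
```

jog_arm --rows '[{"gripper": 0,"slide": [-0.0005,0,0.0014],"spin": 0},{"gripper": 0,"slide": [-0.001,0,0.0028],"spin": 0},{"gripper": 0,"slide": [-0.0014,0,0.0038],"spin": 0},{"gripper": 0,"slide": [-0.0014,0,0.0038],"spin": 0}]'

```text
time_s: 20.8
ee_pos: [0.5281, -0.1906, 0.3733]
eef_rot: [3.141, -0.0, -3.098]
force: [0.2, 0.8, -2.0]
grip_width: 0.0276
grip_force: 50.0
```

```bash
python3 f.py
```

```text
F [-0.06  0.08 -2.35] sd [0.48 0.44 0.57] Fn -2.19 tip [ 0.5759 -0.1886  0.0939] along n -0.32 21.5
```

jog_arm --rows '[{"gripper": 0,"slide": [-0.0003,0,0.001],"spin": 0},{"gripper": 0,"slide": [-0.0007,0,0.0019],"spin": 0},{"gripper": 0,"slide": [-0.0007,0,0.0019],"spin": 0},{"gripper": 0,"slide": [-0.0007,0,0.0019],"spin": 0}]'

```text
time_s: 21.9
ee_pos: [0.5288, -0.1906, 0.3716]
eef_rot: [3.142, -0.0, -3.098]
force: [-0.1, -0.4, -2.1]
grip_width: 0.0274
grip_force: 50.0
```

```bash
python3 f.py
```

```text
F [-0.13  0.11 -1.3 ] sd [0.35 0.29 0.39] Fn -1.18 tip [ 0.5766 -0.1885  0.092 ] along n -2.34 22.6
```

jog_arm --rows '[{"gripper": 0,"slide": [-0.0003,0,0.001],"spin": 0},{"gripper": 0,"slide": [-0.0007,0,0.0019],"spin": 0},{"gripper": 0,"slide": [-0.0007,0,0.0019],"spin": 0},{"gripper": 0,"slide": [-0.0007,0,0.0019],"spin": 0}]'

```text
time_s: 23.0
ee_pos: [0.5295, -0.1906, 0.3697]
eef_rot: [3.142, -0.0, -3.098]
force: [-0.5, -0.6, -1.7]
grip_width: 0.0273
grip_force: 50.0
```

```bash
python3 f.py; python3 m5.py
```

```text
F [-0.98 -0.15 -0.99] sd [0.45 0.39 0.58] Fn -0.6 tip [ 0.5773 -0.1885  0.0901] along n -4.37 23.7
tip [ 0.5773 -0.1885  0.0901] axis [-0.3396 -0.0147  0.94  ]  tip-mark [ 0.0023 -0.002  -0.0039] F [-0.76 -0.48 -1.12]
side tip [315.6 349. ] tip+1mm x,y,z [array([ 7.4, -2. ]), array([-2.7, -6.8]), array([ 0.4, -4.5])] barrel end [310.4 340.7] mark [313.5 346.3]
origin 265 309
scene tip [151.7 211.1] tip+1mm x,y,z [array([-0.2,  3.5]), array([ 4.9, -0.7]), array([-1.2, -3.4])] barrel end [149.  200.7] mark [152.3 208.9]
origin 101 171
```

View pics/z.png

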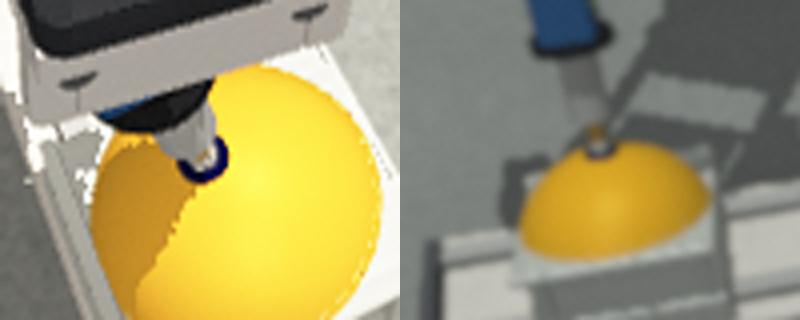

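jog_arm --rows '[{"gripper": 0,"slide": [-0.0005,0,0.0014],"spin": 0},{"gripper": 0,"slide": [-0.001,0,0.0028],"spin": 0},{"gripper": 0,"slide": [-0.0015,0,0.0041],"spin": 0},{"gripper": 0,"slide": [-0.0015,0,0.0041],"spin": 0},{"gripper": 0,"slide": [-0.0015,0,0.0041],"spin": 0}]'

```text
time_s: 24.3
ee_pos: [0.5309, -0.1905, 0.3656]
eef_rot: [3.142, -0.0, -3.098]
force: [-1.5, 0.7, 0.9]
grip_width: 0.0279
grip_force: 50.0
```

```bash
python3 f.py; python3 f.py; python3 m4.py 12 wrist scene; python3 m5.py
```

```text
F [-1.72 -0.03 -0.27] sd [0.52 0.43 0.54] Fn 0.33 tip [ 0.5788 -0.1884  0.0861] along n -8.73 25.0
F [-1.79 -0.04 -0.3 ] sd [0.51 0.49 0.3 ] Fn 0.33 tip [ 0.5788 -0.1884  0.086 ] along n -8.75 25.7
[-1.46 -0.1   0.03] [0.036 0.23  0.001]
wrist 2285
 plane 1731 n [-0.353 -0.002  0.935] c [0.0123 0.0012 0.1409] ang xz deg -20.7 110.7
 plane 309 n [0.944 0.008 0.331] c [0.012  0.0019 0.1671] ang xz deg 70.66 19.34
 plane 151 n [ 0.343  0.015 -0.939] c [0.0082 0.0045 0.1412] ang xz deg 159.97 -69.97
scene 577
 plane 385 n [-0.946 -0.019 -0.324] c [-0.0264  0.0007  0.168 ] ang xz deg -108.89 -161.11
 plane 103 n [-0.946 -0.019 -0.325] c [-0.0295 -0.0007  0.1717] ang xz deg -108.96 -161.04
 plane 80 n [-0.946 -0.005 -0.323] c [-0.0215  0.0044  0.1595] ang xz deg -108.85 -161.15
tip [ 0.5788 -0.1884  0.086 ] axis [-0.3396 -0.0147  0.94  ]  tip-mark [ 0.0038 -0.0019 -0.008 ] F [-1.23  0.18 -0.12]
side tip [316.5 350.4] tip+1mm x,y,z [array([ 7.3, -2. ]), array([-2.7, -6.7]), array([ 0.4, -4.4])] barrel end [311.4 342.3] mark [313.5 346.3]
origin 266 310
scene tip [152.2 212.9] tip+1mm x,y,z [array([-0.2,  3.5]), array([ 4.9, -0.6]), array([-1.2, -3.3])] barrel end [149.5 202.6] mark [152.3 208.9]
origin 102 172
```

View pics/z.png

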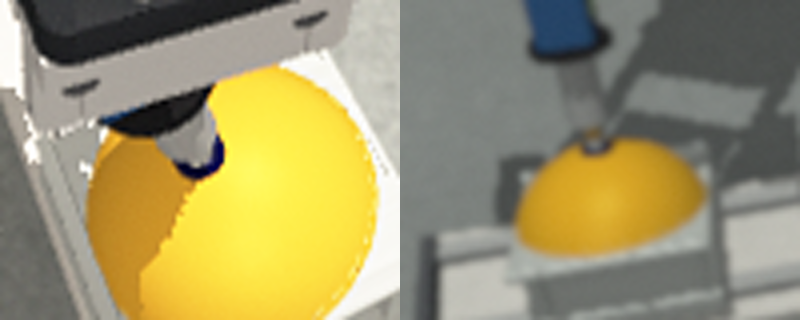

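```bash
python3 -c "
from h import *
print(workorder.hand_in())"
```

```text
the job is handed in; nothing more can be done
None
```

The job is handed in. The clamp knob was turned to its stop, and the gripper still holds the gauge at about 20° (camera readings 18.9–20.7°) with its tip on the bull's-eye. The plunger is an estimated 6.4–6.9 mm in, with about 1 N of sideways load on the tip, and the hand-in returned no verdict.

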